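# Isolate the bench supply and undo its slotted cover lock

## Robot

A 6-joint arm with a two-finger parallel gripper is mounted at the origin on the work surface. World frame = base frame: x ahead of the robot, y to its left, z up, the work surface at z = 0. Lengths are in m, angles in degrees, forces in N, time in s.
With the tool pointing down it reaches from about 0.35 to 0.875 m from the base axis. Payload 4.2 kg.
Tool frame: the origin (TCP) lies midway between the tips of the shut fingers; the grasp point (between the pads) lies 19 mm behind it; z points along the fingers, y is the direction in which the jaws open and shut (so a half turn about z gives the same grasp; the last joint's range is limited). The gripper opens to 87 mm and grips with 3 to 60 N. Pads are 19 mm wide; open, the fingers measure 117 mm over their backs; the gripper's body (75 mm by 190 mm) begins 51 mm behind the grasp point.
Start: joints at [78.472, 22.042, 0.453, 0, -68.411, -14.817], TCP at [0.277, 0.56, 0.223] pointing down, gripper open.
Joint ranges: [-179.83, 179.83], [-69.29, 118.12], [-61.27, 80.66], [-181.25, 117.63], [-171.15, -9.14], [-177.46, 177.46]. Speed limits (degrees/s): [159.86, 159.86, 180, 180, 180, 180].

## Interface

Orientations are given as a 3x3 rotation matrix whose columns are the frame's x, y, z axes.
In Python, from station import r gives the robot as it stands.
- The arm moves only by the tool play_rows, never from a script. Its argument "commands" is a list that holds one entry, the list of rows, each a list of 7 numbers: the shift along the world's x, y, z in m, then the turn, a rotation vector about the world's x, y, z in rad, then the closure, from 0 (fully open) to 1 (shut). A call has 1 to 5 rows; each row is the pose to reach, as a shift and turn from the pose commanded when the call began; what a row does not reach only later rows make up. A row lasts 1/10 s, in which the tool goes at most 50 mm and 8.59 degrees, less where a joint would pass 70% of its speed; a pose out of reach is approached as far as the arm can. A call with a gripper value outside its range is refused whole. The fingers move at their own pace and stop on an object; the grip force is fixed at half the most. Time passes only in rows, so rows that repeat a pose let the fingers close. It gives the time, the measured TCP pose, the force and the opening at its end, in the units of the state.
- r.sense(): the state, without advancing time (a new reading comes with each control period).
- r.capture(name): name is "scene" or "side" or "wrist"; returns a dict with "image" (420x560x3 uint8, red, green, blue), "range_z" (420x560 float32, m along the optical axis (not along the pixel's ray), 0 where there is no reading), "intrinsics" (3x3 intrinsics, pixels), "extrinsics" (4x4, takes a point from camera to world coordinates); the wrist camera has in their place "mount" (4x4, takes a point from camera to tool coordinates, whose origin is the TCP and whose axes are the flange's). Camera axes: x right, y up, looking along -z (the intrinsics and any distortion apply to the point x, -y, -z); pixel columns grow to the right and rows downward; lengths in m; the calibration is good to about 2 mm. A picture is of the moment at which its call begins: read the wrist's pose just before it.
- r.finish_job(): hands the job in, once; it reports no verdict.
The state is a dict: "time_s": time; "joints": joint angles; "joint_velocities": joint speeds; "effort": joint torques, N m; "tcp_pos": TCP position; "ee_rot": TCP orientation; "wrist_force": force on the tool from outside, world axes, zero at the start; "moment": the same for the moment, N m; "gripper_width": opening from 0.0 (shut) to 1.0 (fully open).
Only numpy, scipy, OpenCV 4.12 (cv2) and the standard library are available. Lean on these libraries where they do the work, as an engineer would, in place of code of your own. Each camera call takes 0.05 s, during which the arm holds its last target. There are 200 camera calls.

## Task

Make the black power supply ready for opening: first swing the red isolator handle round to off, so that its padlock hole lines up with the hole in the steel hasp lug and would take a padlock. Then take the orange flat driver from the rack and, with its blade kept seated in the slot of the brass cover screw all the way, turn the screw anticlockwise in one go until the slot points at the green marks. Hang the driver back upright in its place in the rack, and leave the mug, the glue bottle and the blue driver where they stand.

Things in the scene. Friction and masses are not known exactly. Their poses are not given: they have to be found in the camera images.
- supply: Black supply box, fixed, 170 (x) x 290 (y) x 85 mm high; origin: centre of underside, z up. On top: at local (0, +75) mm the red isolator handle on a yellow plate; at local (0, -75) mm a grey cover with the slotted screw in a fixed dark bezel (inner radius 14, outer 22 mm, rim 13 mm above the box top). Red marks on the cover lie along local x (locked), green marks 1.2 rad anticlockwise (open).
- isolator (a joint): Angle of the red handle about the vertical, rad, growing anticlockwise seen from above. 0 = off: handle along the box's y axis, its padlock hole over the hole in the hasp lug. 0.9 to 1.35 = on (start). It can swing past off to -0.35, with no click or stop at off; it stays where left; friction about 0.12 N m.
- isolator_grip (a point): Point on the red handle's turning axis to grip at, 36 mm above the box top. Turns with the handle: y axis along the bar towards the padlock hole. The bar is 66 mm long, 20 mm wide, from 16 to 46 mm above the box top, on a shaft of radius 12 mm; clear space beside it.
- handle_hole (a point): Centre of the 10 mm padlock hole in the red tab of the handle (upper face of the tab), 45 mm from the handle's turning axis; the 4 mm tab passes just above the fixed lug.
- hasp_hole (a point): Centre of the 10 mm hole in the fixed steel hasp lug (upper face, on the box at local (0, +120) mm), 6.5 mm below handle_hole; a post carries the lug on its far (+y) side.
- screw (a joint): Angle of the slotted brass cover screw about the vertical, rad, growing anticlockwise seen from above. 0 = locked (slot at the red marks), 1.2 = open (slot at the green marks), end stop at 1.25. Starts between 0 and 0.3. It stays where left, turning against a steady friction of about 0.12 N m.
- slot_floor (a point): Middle of the slot's floor, on the screw's axis, 3 mm above the box top. Turns with the screw: x axis along the slot. Slot 6.5 mm wide, 8 mm deep, across the full 28 mm head, closed at both ends by the bezel, whose rim is 2 mm above the screw head. The driver's blade is fully seated when its tip is here.
- flat_driver: Orange flat driver, 145 mm long, about 0.14 kg, hanging blade down in one rack place, up to 0.7 rad off the rack's axes. Origin: middle of the blade's end edge; z up to the handle, x along the blade's width. Blade 24 (x) x 3 (y) x 14 mm high; shank 10 mm across; guard 46 mm across at z 75 to 81; square handle 28 x 28 mm, flats square to x and y, z 81 to 145. White bar on the butt along x.
- blade_tip (a point): The same point as the origin of flat_driver: middle of the blade's end edge.
- rack: Plywood tool rack, fixed, 180 (x) x 70 (y) x 95 mm high, origin at the centre of its underside. Its top board is 18 mm thick, with two square 34 mm holes at local x = -45 and +45 mm, y = 0, in which the drivers hang by their guards. Stands on the robot's left or right.
- hang_a (a point): Where the tip of a driver hangs in the rack's hole at local x = -45 mm: centred, 20 mm above the bench (guard resting on the top board).
- hang_b (a point): The same for the hole at local x = +45 mm.
- cross_driver: Blue cross-point driver of the same size and shape as the orange one (white cross on its butt), hanging in the other rack place, 90 mm away. Leave it alone. Origin at its tip, z up.
- mug: White mug, radius 40 mm, 95 mm high, standing on the bench on the side away from the rack. Origin: centre of its underside. Leave it alone.
- glue: White glue bottle with red label and cap, radius 26 mm, 110 mm high, standing beyond the supply. Origin: centre of its underside. Leave it alone.
There are look-alikes about, which are no part of the job. Of the things shaped like the flat_driver, the orange one is meant.

How it is judged (in metres and radians):
On the way, in this order (a step that is already met when the one before it is completed fails the run):
1. the isolator handle is at off (within 0.085 rad, about 4 mm at the padlock holes) with the cover screw still locked (value of joint isolator between -0.085 and 0.085 rad and value of joint screw below 0.4 rad), for 0.2 s.
2. the orange driver's blade is seated in the slot, the screw still locked and the isolator off (all of step 1 and distance between blade_tip and slot_floor below 0.0065 m and angle between flat_driver's own z axis and vertical below 0.2 rad), for 0.1 s.
3. the screw is turned to the green marks (at least 1.08 rad) with the blade still seated and the isolator off (value of joint isolator between -0.085 and 0.085 rad and distance between blade_tip and slot_floor below 0.0065 m and angle between flat_driver's own z axis and vertical below 0.2 rad and value of joint screw above 1.08 rad), for 0.1 s.
At the end, for the whole second after the job is handed in: The isolator handle is within 0.085 rad of off (padlock holes lined up within 4 mm), the screw is at 1.08 rad or more (green marks are at 1.2), and the orange driver hangs at rest in a rack hole, upright within 0.1 rad, its tip within 10 mm of the hanging point (value of joint isolator between -0.085 and 0.085 rad and value of joint screw above 1.08 rad and (distance between flat_driver and hang_a below 0.01 m or distance between flat_driver and hang_b below 0.01 m) and angle between flat_driver's own z axis and vertical below 0.1 rad and linear speed of flat_driver below 0.02 m/s); the robot touches nothing.
It fails at once if the blade leaves the slot while the screw is between locked and open (value of joint screw between 0.45 and 1.05 rad and not (distance between blade_tip and slot_floor below 0.0065 m and angle between flat_driver's own z axis and vertical below 0.2 rad)).
It fails at once if the blue driver, the mug or the glue bottle is moved by more than 20 mm (distance of any of cross_driver, mug, glue from where it was at the start of the episode above 0.02 m).
It also fails if it takes over 64 s, if anything falls off the work surface, if the arm or the gripper's body presses on something with over 40 N, if the wrist force passes 120 N, or if a joint passes its speed limit or range.

## Working session

There is one attempt and no reset: what is moved stays moved. The work goes in short steps, Python scripts to look and compute and a tool call to move; the robot and the scene stay as the last step left them, time stands still between calls to the robot, and variables do not carry over. Pictures are saved under pics/ and viewed, about 8 in all and at most 12, crops included, and the job is handed in when it is done.

Besides the shell and the picture viewer there is one more tool, called after "Emit:" by a JSON object that holds its "method" and its "body". play_rows: Moves the arm, as the interface text tells. Its arguments: {"type":"object","properties":{"commands":{"type":"array","items":{"type":"array","items":{"type":"array","items":{"type":"number"}}}}},"required":["commands"]}

```bash
mkdir -p pics
cat > h.py <<'E'
from station import r
import numpy as np, cv2
def cap(n):
    s=r.sense(); c=r.capture(n)
    if n=="wrist":
        T=np.eye(4);T[:3,:3]=s["ee_rot"];T[:3,3]=s["tcp_pos"];c["extrinsics"]=T@c["mount"]
    return c
def save(c,f,crop=None,k=1):
    im=c["image"][:,:,::-1]
    if crop: a,b,x,y=crop; im=im[b:y,a:x]
    cv2.imwrite("pics/"+f,cv2.resize(im,None,fx=k,fy=k,interpolation=cv2.INTER_CUBIC))
def ray(c,u,v):
    K=c["intrinsics"];E=c["extrinsics"]
    d=np.array([(u-K[0,2])/K[0,0],-(v-K[1,2])/K[1,1],-1.])
    return E[:3,3],E[:3,:3]@d
def onz(c,u,v,z):
    o,d=ray(c,u,v);return o+d*(z-o[2])/d[2]
def dep(c,u,v):
    o,d=ray(c,u,v);return o+d*c["range_z"][int(v),int(u)]
def cloud(c):
    v,u=np.mgrid[:420,:560];K=c["intrinsics"];E=c["extrinsics"];z=c["range_z"]
    d=np.stack([(u-K[0,2])/K[0,0]*z,-(v-K[1,2])/K[1,1]*z,-z],-1)
    return d@E[:3,:3].T+E[:3,3]
E
python3 - <<'E'
from h import *
a=cap("scene");b=cap("side");w=cap("wrist")
save(a,"a.png");save(b,"b.png");save(w,"w.png")
for n,c in (("scene",a),("side",b),("wrist",w)):
    np.savez(n,**c); print(n,c.keys(),c["intrinsics"].round(1).tolist(),c["extrinsics"].round(3).tolist())
print(r.sense())
E
```

```text
scene dict_keys(['image', 'range_z', 'intrinsics', 'extrinsics']) [[467.9, 0.0, 275.5], [0.0, 467.9, 204.1], [0.0, 0.0, 1.0]] [[-0.775, -0.455, 0.439, 1.038], [0.632, -0.56, 0.536, 0.589], [0.002, 0.692, 0.721, 0.819], [0.0, 0.0, 0.0, 1.0]]
side dict_keys(['image', 'range_z', 'intrinsics', 'extrinsics']) [[535.8, 0.0, 286.6], [0.0, 535.8, 206.0], [0.0, 0.0, 1.0]] [[-0.934, 0.272, -0.232, 0.259], [-0.357, -0.713, 0.603, 0.954], [-0.001, 0.646, 0.764, 1.271], [0.0, 0.0, 0.0, 1.0]]
wrist dict_keys(['image', 'range_z', 'intrinsics', 'mount', 'extrinsics']) [[346.0, 0.0, 274.2], [0.0, 346.0, 210.2], [0.0, 0.0, 1.0]] [[-0.444, 0.864, 0.238, 0.343], [-0.896, -0.428, -0.117, 0.527], [0.001, -0.265, 0.964, 0.383], [0.0, 0.0, 0.0, 1.0]]
{'time_s': 0.15, 'joints': array([ 7.84737411e+01,  2.20810495e+01,  3.98712356e-01, -1.86478493e-02,
       -6.84119117e+01, -1.48154765e+01]), 'joint_velocities': array([ 0.06134901, -0.15893751,  0.24526594,  0.05257823, -0.03815623,
       -0.05932819]), 'effort': array([-4.31345588e-04, -3.91054201e+01,  1.87585706e+01,  4.22235444e+00,
        1.23588517e-02, -1.38158225e-04]), 'tcp_pos': array([0.27713375, 0.55970012, 0.22171803]), 'ee_rot': array([[ 8.96110238e-01, -4.43831106e-01, -6.25218536e-04],
       [-4.43831528e-01, -8.96108904e-01, -1.55128942e-03],
       [ 1.28246600e-04,  1.66761803e-03, -9.99998601e-01]]), 'wrist_force': array([-0.32803253,  1.05922779,  1.12488701]), 'moment': array([-0.03910067, -0.00915294, -0.0084109 ]), 'gripper_width': 1.0006963489652259}
```

View pics/a.png

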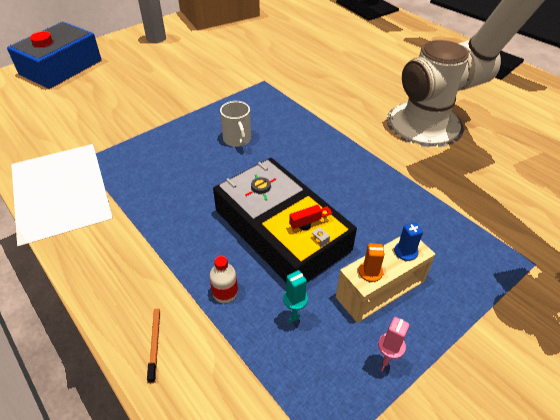

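View pics/b.png

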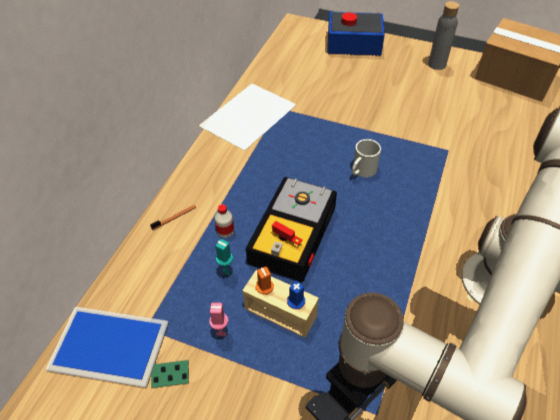

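The scene view shows the supply around (285,218) with its red handle at (308,216), screw at (261,185) and hasp lug at (321,237). The rack is at (387,277), with the orange driver at (373,260) and the blue one at (410,240). Driver-shaped candidates are orange (373,260), blue (410,240), teal (295,290) and pink (395,338). Only the one at (373,260) is orange and hanging in the rack; I'll confirm it in a crop.

Run:
```python
from h import *
for n in ("scene","side"):
    c=dict(np.load(n+".npz")); P=cloud(c); im=c["image"]; hsv=cv2.cvtColor(im,cv2.COLOR_RGB2HSV); H,S,V=[hsv[...,i].astype(int) for i in range(3)]
    z=P[...,2]; ok=c["range_z"]>0
    print(n)
    def rect(m,name,z0=None):
        m=m.astype(np.uint8); k,l,st,ce=cv2.connectedComponentsWithStats(m)
        for i in sorted(range(1,k),key=lambda i:-st[i,4])[:2]:
            q=P[l==i]; r_=cv2.minAreaRect(q[:,:2].astype(np.float32)*1000)
            print(name,"px",ce[i].round(),"n",st[i,4],"z",np.percentile(q[:,2],[5,50,95]).round(4),"c",np.round(r_[0],1),"sz",np.round(r_[1],1),"ang",round(r_[2],1),"mean",(q.mean(0)*1000).round(1))
    roi=(P[...,0]>.3)&(P[...,0]<.9)&(P[...,1]>-.2)&(P[...,1]<.5)&ok
    rect(roi&(abs(z-.085)<.006)&~((V>120)&(H>12)&(H<22)),"box top")
    rect(roi&(H>23)&(H<33)&(S>150)&(V>150)&(abs(z-.087)<.008),"yellow")
    rect(roi&(S<50)&(V>90)&(abs(z-.087)<.008),"grey")
    rect(roi&((H<5)|(H>174))&(S>150)&(V>90)&(z>.118)&(z<.145),"redbar")
    rect(roi&(H>8)&(H<28)&(abs(z-.095)<.004)&(S<160),"rack")
    rect(roi&(H>4)&(H<16)&(S>180)&(abs(z-.165)<.006),"orange butt")
    rect(roi&(H>105)&(H<125)&(S>150)&(abs(z-.165)<.006),"blue butt")
c=dict(np.load("scene.npz"));save(c,"c.png",(205,150,445,330),3.3)
```

```text
scene
box top px [282. 212.] n 6319 z [0.0827 0.0856 0.0881] c [586.1  57.5] sz [292.3 171.7] ang 89.5 mean [595.8  67.5  85.5]
box top px [391. 349.] n 259 z [0.0794 0.0813 0.088 ] c [649.  423.9] sz [38.4 44.5] ang 26.8 mean [652.9 426.   81.9]
yellow px [293. 231.] n 1279 z [0.0839 0.0861 0.0882] c [585.  130.9] sz [124.  130.1] ang 90.0 mean [611.7 125.6  86. ]
yellow px [333. 228.] n 287 z [0.0837 0.0861 0.0882] c [545.9 169.6] sz [49.5 48.8] ang 0.4 mean [542.7 173.7  86. ]
grey px [260. 188.] n 2218 z [0.0838 0.086  0.0887] c [583.3 -19.9] sz [137.7 143.8] ang 89.4 mean [586.3 -15.7  86.1]
grey px [223. 275.] n 34 z [0.0798 0.0838 0.0893] c [785.1 126.5] sz [ 7.3 19.3] ang 64.5 mean [785.8 124.9  84.1]
redbar px [305. 214.] n 336 z [0.1202 0.13   0.1327] c [586.9 133.6] sz [21.7 65.8] ang 74.4 mean [589.4 135.7 128.4]
redbar px [400. 342.] n 3 z [0.1228 0.1235 0.1239] c [653.3 436.8] sz [3.1 0.8] ang 75.3 mean [653.2 436.8 123.4]
rack px [386. 268.] n 1452 z [0.0926 0.0951 0.0971] c [527.1 306.6] sz [ 71.7 182.6] ang 83.4 mean [540.1 313.7  95. ]
rack px [260. 186.] n 35 z [0.
[... 1163 characters left out ...]
edbar px [283. 229.] n 154 z [0.1245 0.1309 0.1353] c [584.6 132.7] sz [22.2 64.9] ang 76.0 mean [583.3 134.1 130.4]
redbar px [295. 236.] n 1 z [0.1184 0.1184 0.1184] c [549.5 135. ] sz [0. 0.] ang 0.0 mean [549.5 135.  118.4]
rack px [278. 297.] n 886 z [0.092  0.0956 0.0984] c [527.5 305.5] sz [ 73.3 182.8] ang 82.9 mean [529.4 314.4  95.4]
rack px [311. 297.] n 66 z [0.093  0.0959 0.0979] c [453.  286.5] sz [18. 37.] ang 88.2 mean [451.6 285.6  95.8]
orange butt px [263. 274.] n 81 z [0.1608 0.1649 0.1689] c [570.8 300.7] sz [27.5 26.8] ang 44.5 mean [570.  303.5 164.5]
blue butt px [296. 289.] n 81 z [0.1603 0.1643 0.1678] c [482.5 311.2] sz [28.7 28.9] ang 73.8 mean [480.6 314.3 164.2]
```

View pics/c.png

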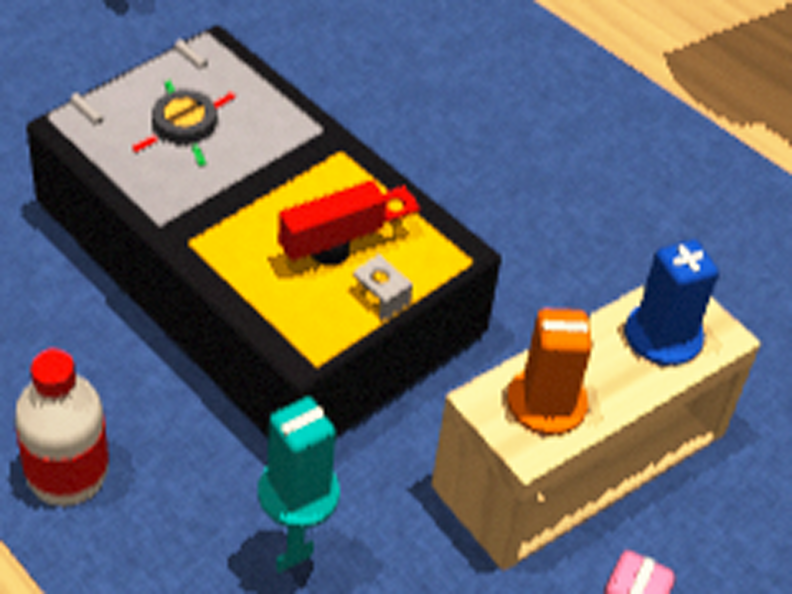

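The enlarged crop confirms the driver in the rack's left hole, at crop (565,370), is the orange flat one, with a single white bar. The supply is at (586,57) mm with yaw about -0.4°. The handle axis is near (586,132), the handle is at about +1.31 rad, and its hole points to -x. I'll move above the handle.

Emit:
{"method": "play_rows", "body": {"commands": [[[0.04,-0.03,0.0,0,0,0.06,0],[0.08,-0.06,0.0,0,0,0.12,0],[0.11,-0.1,0.0,0,0,0.187,0],[0.13,-0.14,0.0,0,0,0.187,0],[0.15,-0.18,0.0,0,0,0.187,0]]]}}

```text
time_s: 0.65
tcp_pos: [0.428, 0.3782, 0.222]
ee_rot: [[0.963, -0.27, -0.001], [-0.27, -0.963, -0.001], [-0.0, 0.001, -1.0]]
wrist_force: [0.5, 0.6, -0.3]
gripper_width: 1.002
```

Emit:
{"method": "play_rows", "body": {"commands": [[[0.03,-0.04,0.0,0,0,0,0],[0.06,-0.08,0.0,0,0,0,0],[0.09,-0.12,0.0,0,0,0,0],[0.12,-0.16,0.0,0,0,0,0],[0.14,-0.2,0.0,0,0,0,0]]]}}

```text
time_s: 1.15
tcp_pos: [0.5686, 0.1782, 0.2221]
ee_rot: [[0.963, -0.27, -0.0], [-0.27, -0.963, -0.0], [-0.0, 0.0, -1.0]]
wrist_force: [0.1, 0.9, -0.2]
gripper_width: 0.998
```

Emit:
{"method": "play_rows", "body": {"commands": [[[0.019,-0.048,0.0,0,0,0,0],[0.019,-0.048,0.0,0,0,0,0],[0.019,-0.048,0.0,0,0,0,0]]]}}

```text
time_s: 1.45
tcp_pos: [0.5864, 0.1307, 0.222]
ee_rot: [[0.962, -0.272, -0.001], [-0.272, -0.962, -0.0], [-0.001, 0.0, -1.0]]
wrist_force: [-0.6, 0.8, 0.9]
gripper_width: 0.998
```

Run:
```python
from h import *
c=cap("wrist"); np.savez("w1",**c); save(c,"w1.png")
P=cloud(c);hsv=cv2.cvtColor(c["image"],cv2.COLOR_RGB2HSV);H,S,V=[hsv[...,i].astype(int) for i in range(3)]
m=((H<6)|(H>174))&(S>150)&(V>80)&(c["range_z"]>0)&(P[...,2]>.124)&(P[...,2]<.14)&(abs(P[...,0]-.586)<.06)
q=P[m];print(m.sum(),np.median(q[:,2]),cv2.minAreaRect(q[:,:2].astype(np.float32)*1000))
print(c["extrinsics"].round(3))
```

```text
2024 0.13029832800378327 ((588.563720703125, 130.6624298095703), (19.84552764892578, 65.48519134521484), 76.25181579589844)
[[-0.272  0.928  0.256  0.657]
 [-0.962 -0.262 -0.073  0.111]
 [-0.    -0.266  0.964  0.384]
 [ 0.     0.     0.     1.   ]]
```

View pics/w1.png

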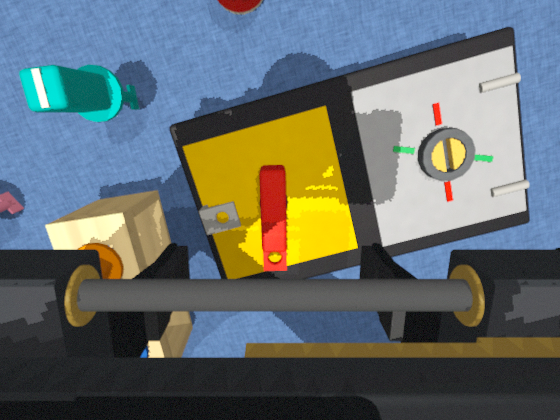

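The wrist view shows the bar from (272,165) to its hole at (275,258), with the lug at (218,217). With the jaws fully open, a finger would land on the lug, so I'll go down half-closed.

Emit:
{"method": "play_rows", "body": {"commands": [[[0.001,0.001,-0.02,0,0,0.036,0.59],[0.001,0.001,-0.04,0,0,0.036,0.59],[0.001,0.001,-0.06,0,0,0.036,0.59],[0.001,0.001,-0.07,0,0,0.036,0.59],[0.001,0.001,-0.07,0,0,0.036,0.59]]]}}

```text
time_s: 2.0
tcp_pos: [0.5861, 0.134, 0.1511]
ee_rot: [[0.973, -0.233, -0.003], [-0.233, -0.973, -0.001], [-0.003, 0.002, -1.0]]
wrist_force: [-0.7, 0.3, -0.4]
gripper_width: 0.629
```

Emit:
{"method": "play_rows", "body": {"commands": [[[0,0,-0.015,0,0,0,0.59],[0,0,-0.03,0,0,0,0.59],[0,0,-0.045,0,0,0,0.59],[0,0,-0.045,0,0,0,0.59]]]}}

```text
time_s: 2.4
tcp_pos: [0.5865, 0.1334, 0.1067]
ee_rot: [[0.972, -0.234, -0.002], [-0.234, -0.972, -0.001], [-0.002, 0.001, -1.0]]
wrist_force: [-0.7, -0.5, -0.1]
gripper_width: 0.414
```

Emit:
{"method": "play_rows", "body": {"commands": [[[0,0,0,0,0,0,1],[0,0,0,0,0,0,1],[0,0,0,0,0,0,1],[0,0,0,0,0,0,1],[0,0,0,0,0,0,1]]]}}

```text
time_s: 2.9
tcp_pos: [0.5876, 0.1313, 0.109]
ee_rot: [[0.972, -0.235, 0.0], [-0.235, -0.972, -0.002], [0.001, 0.002, -1.0]]
wrist_force: [0.1, -5.9, 1.9]
gripper_width: 0.23
```

Emit:
{"method": "play_rows", "body": {"commands": [[[0,0,0,0,0,-0.13,1],[0,0,0,0,0,-0.26,1],[0,0,0,0,0,-0.39,1],[0,0,0,0,0,-0.52,1],[0,0,0,0,0,-0.65,1]]]}}

```text
time_s: 3.4
tcp_pos: [0.5875, 0.1313, 0.109]
ee_rot: [[0.628, -0.778, 0.0], [-0.778, -0.628, -0.002], [0.002, 0.001, -1.0]]
wrist_force: [0.6, -6.9, 2.2]
gripper_width: 0.229
```

Emit:
{"method": "play_rows", "body": {"commands": [[[0,0,0,0,0,-0.13,1],[0,0,0,0,0,-0.26,1],[0,0,0,0,0,-0.39,1],[0,0,0,0,0,-0.52,1],[0,0,0,0,0,-0.6,1]]]}}

```text
time_s: 3.9
tcp_pos: [0.5874, 0.1313, 0.109]
ee_rot: [[0.08, -0.997, 0.0], [-0.997, -0.08, -0.003], [0.003, 0.0, -1.0]]
wrist_force: [-0.6, -5.5, 2.6]
gripper_width: 0.227
```

Emit:
{"method": "play_rows", "body": {"commands": [[[0,0,0,0,0,-0.06,1],[0,0,0,0,0,-0.09,1],[0,0,0,0,0,-0.09,1],[0,0,0,0,0,-0.09,1]]]}}

```text
time_s: 4.3
tcp_pos: [0.5874, 0.1313, 0.109]
ee_rot: [[-0.006, -1.0, 0.0], [-1.0, 0.006, -0.002], [0.002, -0.0, -1.0]]
wrist_force: [-0.4, -5.8, 1.8]
gripper_width: 0.228
```

Emit:
{"method": "play_rows", "body": {"commands": [[[0,0,0,0,0,0,0.3],[0,0,0,0,0,0,0.3],[0,0,0,0,0,0,0.3],[0,0,0.03,0,0,0,0.0],[0,0,0.07,0,0,0,0.0]]]}}

```text
time_s: 4.8
tcp_pos: [0.5859, 0.1329, 0.176]
ee_rot: [[-0.006, -1.0, -0.005], [-1.0, 0.006, -0.002], [0.002, 0.005, -1.0]]
wrist_force: [1.0, 0.2, 0.3]
gripper_width: 0.594
```

Emit:
{"method": "play_rows", "body": {"commands": [[[0,-0.01,0.05,0,0,0,0],[0,-0.02,0.09,0,0,0,0],[0,-0.02,0.12,0,0,0,0],[0,-0.02,0.12,0,0,0,0],[0,-0.02,0.12,0,0,0,0]]]}}

```text
time_s: 5.3
tcp_pos: [0.5872, 0.1135, 0.298]
ee_rot: [[-0.006, -1.0, 0.001], [-1.0, 0.006, 0.001], [-0.001, -0.001, -1.0]]
wrist_force: [0.1, -0.4, -1.1]
gripper_width: 0.979
```

Run:
```python
from h import *
c=cap("wrist"); np.savez("w2",**c); save(c,"w2.png")
P=cloud(c);hsv=cv2.cvtColor(c["image"],cv2.COLOR_RGB2HSV);H,S,V=[hsv[...,i].astype(int) for i in range(3)]
m=((H<6)|(H>174))&(S>150)&(V>80)&(c["range_z"]>0)&(P[...,2]>.124)&(P[...,2]<.14)&(abs(P[...,0]-.586)<.06)
q=P[m];print(m.sum(),np.median(q[:,2]),cv2.minAreaRect(q[:,:2].astype(np.float32)*1000))
m=(abs(P[...,2]-.087)<.006)&(abs(P[...,0]-.586)<.12)&(P[...,1]<.25);q=P[m];print(cv2.minAreaRect(q[:,:2].astype(np.float32)*1000))
print(r.sense()["tcp_pos"],r.sense()["joints"].round(1))
```

```text
1225 0.13032304612450063 ((588.340576171875, 130.7482452392578), (65.32449340820312, 18.825185775756836), 89.2343521118164)
((587.8091430664062, 66.57758331298828), (265.8307800292969, 169.71726989746094), 89.65841674804688)
[0.58673504 0.11337772 0.29662367] [ 26.4  17.1   3.7  -0.1 -76.7 -26.7]
```

View pics/w2.png

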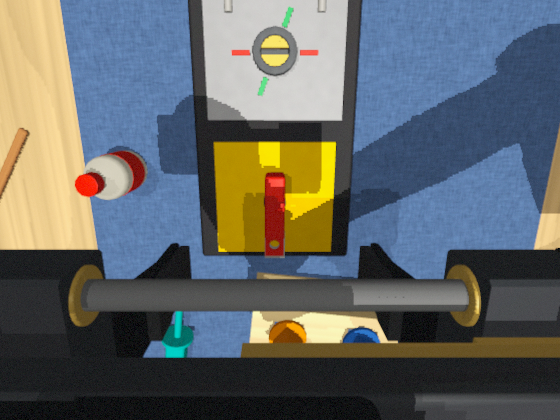

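The wrist view shows the handle lined up with the lug, hole over hole at (275,245). Measured against the box it is 89.2° to 89.7°, so off within about 0.5°. Next I'll look over the rack.

Emit:
{"method": "play_rows", "body": {"commands": [[[-0.004,0.05,0,0,0,0,0],[-0.007,0.095,0,0,0,0,0],[-0.011,0.14,0,0,0,0,0],[-0.015,0.185,0,0,0,0,0],[-0.015,0.22,0,0,0,0,0]]]}}

```text
time_s: 5.85
tcp_pos: [0.5709, 0.3355, 0.2951]
ee_rot: [[-0.004, -1.0, -0.003], [-1.0, 0.004, -0.002], [0.002, 0.003, -1.0]]
wrist_force: [1.1, -0.2, 0.4]
gripper_width: 0.995
```

Emit:
{"method": "play_rows", "body": {"commands": [[[0,0,0,0,0,0,0],[0,0,0,0,0,0,0],[0,0,0,0,0,0,0]]]}}

```text
time_s: 6.15
tcp_pos: [0.5721, 0.3321, 0.2965]
ee_rot: [[-0.007, -1.0, -0.002], [-1.0, 0.007, -0.002], [0.002, 0.002, -1.0]]
wrist_force: [-0.1, -0.3, -1.1]
gripper_width: 0.999
```

Run:
```python
from h import *
def bar(c,name,win):
    hsv=cv2.cvtColor(c["image"],cv2.COLOR_RGB2HSV);H,S,V=[hsv[...,i].astype(int) for i in range(3)]
    P=cloud(c)
    m=(S<110)&(V>140)&(abs(P[...,2]-.165)<.009)&(abs(P[...,0]-.572)<.03)&(abs(P[...,1]-.301)<.03)
    v,u=np.nonzero(m)
    q=np.array([onz(c,a,b,.165)[:2]*1000 for a,b in zip(u,v)],np.float32)
    l=cv2.fitLine(q,cv2.DIST_L2,0,.01,.01).ravel()
    print(name,len(q),cv2.minAreaRect(q),"line ang",np.degrees(np.arctan2(l[1],l[0])).round(1))
    o=(H>3)&(H<18)&(S>150)&(abs(P[...,0]-.572)<.05)&(abs(P[...,1]-.301)<.05)
    for z,t in ((.163,.006),(.101,.004)):
        k=(o|m)&(abs(P[...,2]-z)<t); q=P[k][:,:2].astype(np.float32)*1000
        if len(q)>4:print("  z",z,len(q),cv2.minAreaRect(q),"minCircle",cv2.minEnclosingCircle(q))
    k=(H>8)&(H<28)&(abs(P[...,2]-.095)<.004)&(S<160)&(abs(P[...,1]-.306)<.09)&(abs(P[...,0]-.53)<.12)
    print("  rack",cv2.minAreaRect(P[k][:,:2].astype(np.float32)*1000))
c=cap("wrist");np.savez("w3",**c);save(c,"w3.png");bar(c,"wrist",0)
for n in("scene","side"): bar(dict(np.load(n+".npz")),n,0)
print(r.sense()["tcp_pos"],r.sense()["joints"].round(1))
```

```text
wrist 187 ((573.746337890625, 300.0217590332031), (5.608353137969971, 24.144216537475586), 47.20393371582031) line ang -42.0
  z 0.163 809 ((573.7779541015625, 300.0387268066406), (27.66000747680664, 27.77206039428711), 47.44325256347656) minCircle ((573.9336547851562, 299.9689025878906), 17.34603500366211)
  z 0.101 446 ((573.9302978515625, 291.8005065917969), (28.301679611206055, 45.39628601074219), 89.46770477294922) minCircle ((573.972900390625, 299.0636291503906), 22.805341720581055)
  rack ((529.0427856445312, 305.6244201660156), (70.23970794677734, 180.16671752929688), 83.35009765625)
scene 33 ((570.1287841796875, 300.1354064941406), (5.51578950881958, 21.304000854492188), 44.72376251220703) line ang -44.6
  z 0.163 213 ((573.0068359375, 301.52374267578125), (30.055118560791016, 27.446090698242188), 50.73164367675781) minCircle ((572.9591064453125, 301.9142761230469), 17.886978149414062)
  z 0.101 188 ((576.1659545898438, 304.24395751953125), (34.9749755859375, 44.375038146972656), 35.17709732055664) minCircle ((573.0429077148438, 302.42681884765625), 22.78352928161621)
  rack ((527.1378784179688, 306.60345458984375), (71.68598175048828, 182.5690460205078), 83.35777282714844)
side 17 ((572.0419311523438, 297.61431884765625), (4.929389953613281, 21.566173553466797), 51.38890075683594) line ang -42.6
  z 0.163 107 ((571.64990234375, 300.2821350097656), (28.090822219848633, 28.584054946899414), 44.787132263183594) minCircle ((571.3494262695312, 301.4366455078125), 17.09361457824707)
  z 0.101 79 ((568.961669921875, 303.2750549316406), (44.374366760253906, 36.433738708496094), 31.569026947021484) minCircle ((571.34033203125, 299.10693359375), 23.445926666259766)
  rack ((527.3875122070312, 305.7176513671875), (74.89012908935547, 182.89398193359375), 83.85710906982422)
[0.57230747 0.33187424 0.2970421 ] [ 44.1  23.7  13.6   0.  -79.9 -44.5]
```

View pics/w3.png

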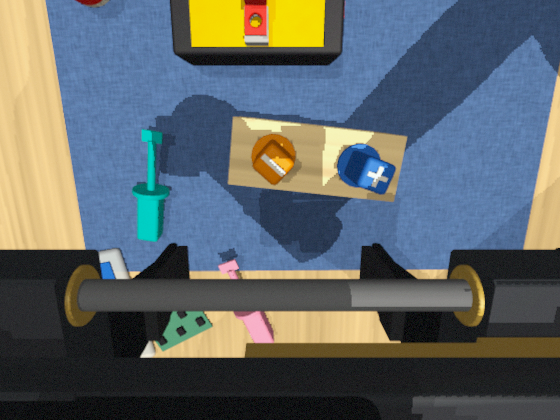

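The wrist view shows the orange driver at (273,160), with its white bar at -42.6° in world, at (573,301) mm after correcting the wrist camera by about 1 mm. That is 0.63 rad off the rack axis, within the 0.7 allowed. Its centre is within 2 mm across three views. I'll grip along the blade's width (tool y at 137.4°).

Emit:
{"method": "play_rows", "body": {"commands": [[[0,-0.01,-0.01,0,0,-0.14,0],[0.001,-0.02,-0.02,0,0,-0.28,0],[0.001,-0.031,-0.03,0,0,-0.42,0],[0.001,-0.031,-0.04,0,0,-0.56,0],[0.001,-0.031,-0.05,0,0,-0.7,0]]]}}

```text
time_s: 6.7
tcp_pos: [0.5736, 0.3001, 0.2477]
ee_rot: [[-0.655, -0.756, 0.0], [-0.756, 0.655, 0.0], [-0.001, -0.0, -1.0]]
wrist_force: [-0.6, 0.5, -1.0]
gripper_width: 0.998
```

Emit:
{"method": "play_rows", "body": {"commands": [[[0,0,-0.02,0,0,-0.038,0],[0,0,-0.05,0,0,-0.038,0],[0,0,-0.07,0,0,-0.038,0],[0,0,-0.07,0,0,-0.038,0],[0,0,-0.07,0,0,-0.038,0]]]}}

```text
time_s: 7.2
tcp_pos: [0.5739, 0.3012, 0.1783]
ee_rot: [[-0.678, -0.735, 0.001], [-0.735, 0.678, -0.0], [-0.0, -0.001, -1.0]]
wrist_force: [-0.7, -0.8, 1.0]
gripper_width: 1.002
```

Emit:
{"method": "play_rows", "body": {"commands": [[[-0.001,0,-0.02,0,0,0,0],[-0.001,0,-0.04,0,0,0,0],[-0.001,0,-0.055,0,0,0,0],[-0.001,0,-0.066,0,0,0,0],[-0.001,0,-0.066,0,0,0,0]]]}}

```text
time_s: 7.7
tcp_pos: [0.5723, 0.3017, 0.1113]
ee_rot: [[-0.678, -0.735, -0.001], [-0.735, 0.678, -0.001], [0.001, 0.0, -1.0]]
wrist_force: [-0.7, 0.2, -0.0]
gripper_width: 1.0
```

Emit:
{"method": "play_rows", "body": {"commands": [[[0,0,0,0,0,0,1],[0,0,0,0,0,0,1],[0,0,0,0,0,0,1],[0,0,0,0,0,0,1],[0,0,0,0,0,0,1]]]}}

```text
time_s: 8.2
tcp_pos: [0.5724, 0.3022, 0.1119]
ee_rot: [[-0.677, -0.736, 0.0], [-0.736, 0.677, 0.0], [-0.0, -0.0, -1.0]]
wrist_force: [0.4, 0.0, -1.1]
gripper_width: 0.63
```

Emit:
{"method": "play_rows", "body": {"commands": [[[0,0,0,0,0,0,1],[0,0,0,0,0,0,1],[0,0,0.01,0,0,0,1],[0,0,0.02,0,0,0,1]]]}}

```text
time_s: 8.6
tcp_pos: [0.5722, 0.3019, 0.1319]
ee_rot: [[-0.677, -0.736, -0.001], [-0.736, 0.677, -0.001], [0.001, 0.0, -1.0]]
wrist_force: [1.5, 1.4, -1.3]
gripper_width: 0.325
```

Emit:
{"method": "play_rows", "body": {"commands": [[[0,0,0,0,0,0,1],[0,0,0.03,0,0,0,1],[0,0,0.06,0,0,0,1],[0,0,0.09,0,0,0,1],[0,0,0.12,0,0,0,1]]]}}

```text
time_s: 9.1
tcp_pos: [0.5719, 0.302, 0.2526]
ee_rot: [[-0.677, -0.736, -0.001], [-0.736, 0.677, 0.0], [0.0, 0.0, -1.0]]
wrist_force: [0.5, -0.2, -2.1]
gripper_width: 0.32
```

Emit:
{"method": "play_rows", "body": {"commands": [[[0,0,0.03,0,0,0,1],[0,0,0.05,0,0,0,1],[0,0,0.05,0,0,0,1],[0,0,0.05,0,0,0,1]]]}}

```text
time_s: 9.5
tcp_pos: [0.5717, 0.302, 0.3006]
ee_rot: [[-0.677, -0.736, -0.002], [-0.736, 0.677, 0.0], [0.001, 0.001, -1.0]]
wrist_force: [-0.3, 0.1, -1.8]
gripper_width: 0.316
```

Run:
```python
from h import *
print(r.sense()["tcp_pos"])
for n in("scene","side"):
    c=cap(n);np.savez(n+"2",**c);P=cloud(c)
    hsv=cv2.cvtColor(c["image"],cv2.COLOR_RGB2HSV);H,S,V=[hsv[...,i].astype(int) for i in range(3)]
    m=(H>3)&(H<16)&(S>170)&(abs(P[...,0]-.573)<.05)&(abs(P[...,1]-.302)<.05)&(P[...,2]>.13)
    q=P[m];print(n,m.sum(),np.histogram(q[:,2],np.arange(.13,.4,.005)))
    v,u=np.nonzero(m);print(u.min(),u.max(),v.min(),v.max())
c=dict(np.load("scene2.npz"));save(c,"s2.png",(300,100,480,320),2.7)
```

```text
[0.57169282 0.30204743 0.30063954]
scene 903 (array([  0,   0,   0,   0,   0,   0,   0,   0,   0,   0,   0,   0,   0,
         0,   0,   0,   0,   0,   0,   0,   0,   0,   0,   0,   0,   0,
         0,   0,  28, 207,  36,  42,  49,  42,  48,  40,  41,  45,  44,
        46,  51,  76, 103,   0,   0,   0,   0,   0,   0,   0,   1,   0,
         0]), array([0.13 , 0.135, 0.14 , 0.145, 0.15 , 0.155, 0.16 , 0.165, 0.17 ,
       0.175, 0.18 , 0.185, 0.19 , 0.195, 0.2  , 0.205, 0.21 , 0.215,
       0.22 , 0.225, 0.23 , 0.235, 0.24 , 0.245, 0.25 , 0.255, 0.26 ,
       0.265, 0.27 , 0.275, 0.28 , 0.285, 0.29 , 0.295, 0.3  , 0.305,
       0.31 , 0.315, 0.32 , 0.325, 0.33 , 0.335, 0.34 , 0.345, 0.35 ,
       0.355, 0.36 , 0.365, 0.37 , 0.375, 0.38 , 0.385, 0.39 , 0.395]))
374 405 104 217
side 84 (array([ 0,  0,  0,  0,  0,  0,  0,  0,  0,  0,  0,  0,  0,  0,  0,  0,  0,
        0,  0,  0,  0,  0,  0,  0,  0,  0,  0,  0, 15, 34,  9,  6,  3,  6,
        8,  1,  1,  0,  0,  0,  0,  0,  0,  0,  0,  0,  0,  0,  0,  0,  0,
        0,  0]), array([0.13 , 0.135, 0.14 , 0.145, 0.15 , 0.155, 0.16 , 0.165, 0.17 ,
       0.175, 0.18 , 0.185, 0.19 , 0.195, 0.2  , 0.205, 0.21 , 0.215,
       0.22 , 0.225, 0.23 , 0.235, 0.24 , 0.245, 0.25 , 0.255, 0.26 ,
       0.265, 0.27 , 0.275, 0.28 , 0.285, 0.29 , 0.295, 0.3  , 0.305,
       0.31 , 0.315, 0.32 , 0.325, 0.33 , 0.335, 0.34 , 0.345, 0.35 ,
       0.355, 0.36 , 0.365, 0.37 , 0.375, 0.38 , 0.385, 0.39 , 0.395]))
252 260 211 255
```

View pics/s2.png

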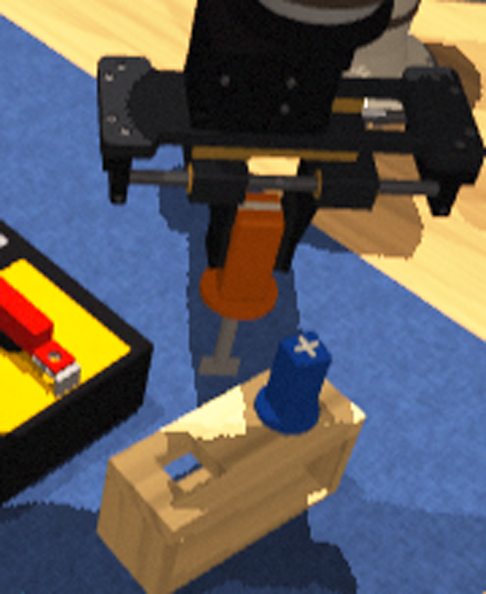

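The crop shows the driver hanging straight in the jaws, with guard top at z 0.278 and butt at 0.3425. That puts the tip 0.103 m below the TCP. Next I'll get the screw centre and slot angle from the saved wrist views.

Run:
```python
from h import *
for n in("w1","w2"):
    c=dict(np.load(n+".npz"));P=cloud(c);hsv=cv2.cvtColor(c["image"],cv2.COLOR_RGB2HSV);H,S,V=[hsv[...,i].astype(int) for i in range(3)]
    near=(abs(P[...,0]-.587)<.04)&(abs(P[...,1]+.018)<.04)
    k=near&(abs(P[...,2]-.0975)<.0035);q=P[k][:,:2].astype(np.float32)*1000
    print(n,"bezel",k.sum(),np.median(P[k][:,2]),cv2.minEnclosingCircle(q),cv2.fitEllipse(cv2.convexHull(q)))
    br=(near&(H>18)&(H<34)&(S>90)&(V>90)).astype(np.uint8)
    v,u=np.nonzero(br);hull=cv2.convexHull(np.stack([u,v],1).astype(np.int32))
    ins=np.zeros_like(br);cv2.fillConvexPoly(ins,hull,1)
    print(" brass",br.sum(),onz(c,u.mean(),v.mean(),.096)*1000)
    s=ins&(1-br);s=cv2.erode(ins,np.ones((3,3)))&s
    v,u=np.nonzero(s);q=np.array([onz(c,a,b,.096)[:2]*1000 for a,b in zip(u,v)],np.float32)
    l=cv2.fitLine(q,cv2.DIST_HUBER,0,.01,.01).ravel();print(" slot",len(q),np.degrees(np.arctan2(l[1],l[0])),l[2:])
    for nm,hm in(("red",((H<6)|(H>174))),("green",(H>50)&(H<80))):
        m=(abs(P[...,0]-.587)<.06)&(abs(P[...,1]+.018)<.06)&hm&(S>120)&(V>80)
        v,u=np.nonzero(m);q=np.array([onz(c,a,b,.087)[:2]*1000 for a,b in zip(u,v)],np.float32)
        l=cv2.fitLine(q,cv2.DIST_L2,0,.01,.01).ravel();print(" ",nm,len(q),np.degrees(np.arctan2(l[1],l[0])),cv2.minAreaRect(q)[0])
c=dict(np.load("w1.npz"));save(c,"scr.png",(380,80,520,220),4)
```

```text
w1 bezel 1973 0.09666678182332972 ((587.3009643554688, -18.809202194213867), 22.066898345947266) ((587.4749755859375, -18.701677322387695), (43.22359848022461, 43.696563720703125), 154.13621520996094)
 brass 791 [587.87984658 -19.16667905  96.        ]
 slot 104 1.0407095 [587.4033   -17.227488]
  red 257 -0.32496113 (587.6788330078125, -18.52975845336914)
  green 204 68.4152 (587.630126953125, -18.626182556152344)
w2 bezel 1499 0.09680841887406799 ((587.3902587890625, -18.654430389404297), 21.792964935302734) ((587.347412109375, -18.557039260864258), (43.10686111450195, 43.24995422363281), 64.19644165039062)
 brass 574 [587.66526925 -19.36392656  96.        ]
 slot 140 -0.2811787 [587.49866  -18.576508]
  red 186 20.004745 (661.3973388671875, 43.045654296875)
  green 163 68.31473 (587.58251953125, -19.02279281616211)
```

View pics/scr.png

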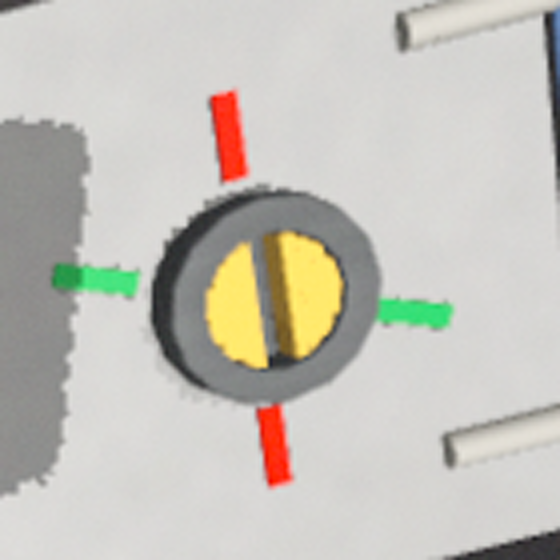

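Emit:
{"method": "play_rows", "body": {"commands": [[[0.002,-0.04,0.0,0,0,0.12,1],[0.004,-0.085,0.0,0,0,0.24,1],[0.006,-0.13,0.0,0,0,0.36,1],[0.009,-0.175,0.0,0,0,0.48,1],[0.012,-0.22,0.0,0,0,0.6,1]]]}}

```text
time_s: 10.1
tcp_pos: [0.5835, 0.0803, 0.2998]
ee_rot: [[-0.138, -0.99, -0.003], [-0.99, 0.138, -0.001], [0.001, 0.003, -1.0]]
wrist_force: [1.1, -0.0, -1.7]
gripper_width: 0.318
```

Emit:
{"method": "play_rows", "body": {"commands": [[[0.001,-0.04,0.0,0,0,0.1,1],[0.002,-0.08,0.0,0,0,0.14,1],[0.0025,-0.1,0.0,0,0,0.14,1],[0.0025,-0.1,0.0,0,0,0.14,1]]]}}

```text
time_s: 10.5
tcp_pos: [0.586, -0.0206, 0.2998]
ee_rot: [[-0.008, -1.0, -0.003], [-1.0, 0.008, -0.001], [0.001, 0.003, -1.0]]
wrist_force: [-0.8, 1.3, -2.6]
gripper_width: 0.32
```

The crop shows the slot along the red marks, within about 1°, with the bezel centre at (587.4,-18.7). Now I'll lower to just above the bezel.

Emit:
{"method": "play_rows", "body": {"commands": [[[0.001,0.002,-0.02,0,0,0.005,1],[0.001,0.002,-0.05,0,0,0.005,1],[0.001,0.002,-0.075,0,0,0.005,1],[0.001,0.002,-0.09,0,0,0.005,1],[0.001,0.002,-0.09,0,0,0.005,1]]]}}

```text
time_s: 11.0
tcp_pos: [0.5856, -0.0153, 0.2075]
ee_rot: [[0.001, -1.0, -0.008], [-1.0, -0.001, -0.001], [0.001, 0.008, -1.0]]
wrist_force: [-0.3, 0.3, -0.7]
gripper_width: 0.323
```

Run:
```python
from h import *
s=r.sense();print(s["tcp_pos"],s["ee_rot"].round(3).tolist())
A=cap("scene");B=cap("side");W=cap("wrist")
def crop(c,n,k):
    im=c["image"][:,:,::-1]
    E=np.linalg.inv(c["extrinsics"]);p=E[:3,:3]@np.array([.587,-.0185,.11])+E[:3,3];K=c["intrinsics"]
    u=int(K[0,2]+K[0,0]*p[0]/-p[2]);v=int(K[1,2]-K[1,1]*p[1]/-p[2]);print(n,u,v)
    u=max(u,33);v=max(v,33);w=im[v-33:v+33,u-33:u+33]
    return cv2.resize(w,(390,390),interpolation=cv2.INTER_CUBIC)
np.savez("scene3",**A);np.savez("side3",**B);np.savez("w4",**W)
cv2.imwrite("pics/t.png",np.hstack([crop(A,"scene",6),crop(B,"side",6)]))
```

```text
[ 0.58557648 -0.01534207  0.20753736] [[0.001, -1.0, -0.008], [-1.0, -0.001, -0.001], [0.001, 0.008, -1.0]]
scene 259 179
side 301 194
```

View pics/t.png

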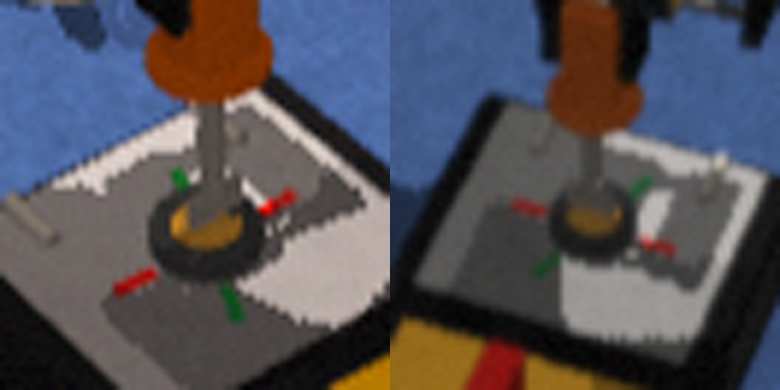

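The blade is above the screw, slightly up and to +y of it in both views. I'll let the arm settle and read the pose.

Emit:
{"method": "play_rows", "body": {"commands": [[[0,0,0,0,0,0,1],[0,0,0,0,0,0,1],[0,0,0,0,0,0,1],[0,0,0,0,0,0,1]]]}}

```text
time_s: 11.55
tcp_pos: [0.5879, -0.0159, 0.2119]
ee_rot: [[0.001, -1.0, 0.001], [-1.0, -0.001, 0.0], [-0.0, -0.001, -1.0]]
wrist_force: [0.2, -1.0, -0.9]
gripper_width: 0.318
```

Emit:
{"method": "play_rows", "body": {"commands": [[[-0.0007,-0.0027,0,0,0,0,1],[-0.0007,-0.0027,-0.003,0,0,0,1],[-0.0007,-0.0027,-0.006,0,0,0,1],[-0.0007,-0.0027,-0.009,0,0,0,1],[-0.0007,-0.0027,-0.009,0,0,0,1]]]}}

```text
time_s: 12.05
tcp_pos: [0.5867, -0.0187, 0.2017]
ee_rot: [[0.001, -1.0, -0.002], [-1.0, -0.001, -0.0], [0.0, 0.002, -1.0]]
wrist_force: [-0.4, 0.7, -1.2]
gripper_width: 0.319
```

Emit:
{"method": "play_rows", "body": {"commands": [[[0,0,-0.002,0,0,0,1],[0,0,-0.004,0,0,0,1],[0,0,-0.006,0,0,0,1],[0,0,-0.006,0,0,0,1]]]}}

```text
time_s: 12.45
tcp_pos: [0.5869, -0.0186, 0.1961]
ee_rot: [[0.001, -1.0, -0.001], [-1.0, -0.001, -0.0], [0.0, 0.001, -1.0]]
wrist_force: [0.0, 0.7, -1.5]
gripper_width: 0.32
```

Emit:
{"method": "play_rows", "body": {"commands": [[[0,0,-0.002,0,0,0,1],[0,0,-0.004,0,0,0,1],[0,0,-0.004,0,0,0,1]]]}}

```text
time_s: 12.75
tcp_pos: [0.5873, -0.0187, 0.1929]
ee_rot: [[0.001, -1.0, 0.001], [-1.0, -0.001, -0.0], [0.0, -0.001, -1.0]]
wrist_force: [-0.7, -0.5, -0.4]
gripper_width: 0.321
```

Emit:
{"method": "play_rows", "body": {"commands": [[[0,0,-0.001,0,0,0,1],[0,0,-0.002,0,0,0,1],[0,0,-0.002,0,0,0,1]]]}}

```text
time_s: 13.05
tcp_pos: [0.5874, -0.0187, 0.1927]
ee_rot: [[0.002, -1.0, 0.002], [-1.0, -0.002, -0.001], [0.001, -0.002, -1.0]]
wrist_force: [-2.8, 1.5, 8.3]
gripper_width: 0.318
```

Run:
```python
from h import *
s=r.sense();print(s["tcp_pos"],s["wrist_force"],s["moment"])
for n in("scene","side"):
    c=cap(n);P=cloud(c)
    hsv=cv2.cvtColor(c["image"],cv2.COLOR_RGB2HSV);H,S,V=[hsv[...,i].astype(int) for i in range(3)]
    m=(H>3)&(H<16)&(S>170)&(abs(P[...,0]-.587)<.05)&(abs(P[...,1]+.018)<.05)&(P[...,2]>.13)
    h,e=np.histogram(P[m][:,2],np.arange(.155,.24,.002));print(n,m.sum(),h,e[h.argmax()])
    # same statistic when lifted (tcp .3006)
    c=dict(np.load(n+"2.npz"));P=cloud(c);hsv=cv2.cvtColor(c["image"],cv2.COLOR_RGB2HSV);H,S,V=[hsv[...,i].astype(int) for i in range(3)]
    m=(H>3)&(H<16)&(S>170)&(abs(P[...,0]-.573)<.05)&(abs(P[...,1]-.302)<.05)&(P[...,2]>.26)
    h,e=np.histogram(P[m][:,2],np.arange(.264,.36,.002));print("  lifted",e[h.argmax()],h)
```

```text
[ 0.5873787  -0.01873759  0.1927178 ] [-2.80058247  1.52514629  8.33147119] [0.36017026 1.05855278 0.01802514]
scene 468 [ 0  0  0  0  2 17 48 47  7 16  5 15 11 12 10 11  4  6 16 14  8 10  8  9
  6  9  9  8  9 11  8 14  4 11  7 10  8 21 28 20  0  0] 0.167
  lifted 0.276 [  0   0   0   0  13  44 146  32  10  17  21  16  14  27  15  13  18  18
  17  21  15  21  14  19  14  15  23  15  17  19  16  19  19  18  21  16
  28  44  97   5   1   0   0   0   0   0   0]
side 243 [ 0  0  0  2  1  3 12 20 14  7  6  7  4  5  5  2  7  4  4  5  6  8  6  2
  8  6  5  3  4  5  6  6  8  3  5  6  5 15  4 11  9  2] 0.169
  lifted 0.276 [ 0  0  0  1  9 13 20  6  5  0  5  1  4  1  2  2  3  1  6  1  1  1  0  1
  0  0  0  0  0  0  0  0  0  0  0  0  0  0  0  0  0  0  0  0  0  0  0]
```

Guard top is now at about 0.169, which puts the tip on the slot floor at 0.088, so the blade is seated. The slot leaves the blade about 0.15 rad of play, so the tool needs to turn about 1.34 rad.

Emit:
{"method": "play_rows", "body": {"commands": [[[0,0,0,0,0,0.08,1],[0,0,0,0,0,0.16,1],[0,0,0,0,0,0.24,1],[0,0,0,0,0,0.32,1],[0,0,0,0,0,0.4,1]]]}}

```text
time_s: 13.65
tcp_pos: [0.5883, -0.0185, 0.1927]
ee_rot: [[0.393, -0.919, 0.004], [-0.919, -0.393, 0.0], [0.001, -0.004, -1.0]]
wrist_force: [-1.4, 1.2, 6.2]
gripper_width: 0.322
```

Run:
```python
from h import *
s=r.sense();print(s["tcp_pos"],s["wrist_force"],s["moment"])
```

```text
[ 0.58828176 -0.01854921  0.19271672] [-1.38265371  1.24155932  6.20508983] [ 0.42307659  0.45773332 -0.14057356]
```

The moment about z is -0.14 N m, which matches the screw friction, and the height is unchanged. I'll keep turning.

Emit:
{"method": "play_rows", "body": {"commands": [[[0,0,-0.0005,0,0,0.1,1],[0,0,-0.0005,0,0,0.2,1],[0,0,-0.0005,0,0,0.3,1],[0,0,-0.0005,0,0,0.4,1],[0,0,-0.0005,0,0,0.5,1]]]}}

```text
time_s: 14.15
tcp_pos: [0.5881, -0.018, 0.1927]
ee_rot: [[0.787, -0.618, 0.004], [-0.618, -0.787, 0.001], [0.002, -0.003, -1.0]]
wrist_force: [-3.1, 2.5, 8.6]
gripper_width: 0.319
```

Emit:
{"method": "play_rows", "body": {"commands": [[[0,0,0,0,0,0.1,1],[0,0,0,0,0,0.2,1],[0,0,0,0,0,0.3,1],[0,0,0,0,0,0.4,1],[0,0,0,0,0,0.44,1]]]}}

```text
time_s: 14.65
tcp_pos: [0.588, -0.0176, 0.1927]
ee_rot: [[0.974, -0.225, 0.004], [-0.225, -0.974, 0.002], [0.003, -0.003, -1.0]]
wrist_force: [-2.6, 3.3, 8.9]
gripper_width: 0.318
```

Emit:
{"method": "play_rows", "body": {"commands": [[[0,0,0,0,0,0,1],[0,0,0,0,0,0,1],[0,0,0,0,0,0,1]]]}}

```text
time_s: 14.95
tcp_pos: [0.588, -0.0176, 0.1927]
ee_rot: [[0.974, -0.227, 0.004], [-0.227, -0.974, 0.002], [0.003, -0.002, -1.0]]
wrist_force: [-2.3, 4.2, 8.9]
gripper_width: 0.322
```

Run:
```python
from h import *
s=r.sense();print(s["tcp_pos"],s["wrist_force"],s["moment"],s["joints"].round(1))
```

```text
[ 0.58798143 -0.01757676  0.19265328] [-2.27512642  4.16866877  8.94052353] [ 1.52095154  1.15315638 -0.05148294] [ 14.   19.7  -7.6  -0.  -62.5  62.8]
```

Emit:
{"method": "play_rows", "body": {"commands": [[[0,0,0,0,0,0.02,1],[0,0,0,0,0,0.04,1],[0,0,0,0,0,0.04,1]]]}}

```text
time_s: 15.25
tcp_pos: [0.5879, -0.0175, 0.1927]
ee_rot: [[0.982, -0.188, 0.004], [-0.188, -0.982, 0.002], [0.003, -0.002, -1.0]]
wrist_force: [-2.9, 4.2, 8.8]
gripper_width: 0.318
```

Run:
```python
from h import *
s=r.sense();print(s["tcp_pos"],s["wrist_force"],s["moment"])
# driver's handle yaw from scene: horizontal spread of butt/edges
for n in("scene","side"):
    c=cap(n);P=cloud(c);hsv=cv2.cvtColor(c["image"],cv2.COLOR_RGB2HSV);H,S,V=[hsv[...,i].astype(int) for i in range(3)]
    m=(H>3)&(H<16)&(S>170)&(abs(P[...,0]-.587)<.03)&(abs(P[...,1]+.018)<.03)&(P[...,2]>.178)&(P[...,2]<.225)
    q=P[m][:,:2].astype(np.float32)*1000;print(n,len(q),cv2.minAreaRect(q))
```

```text
[ 0.58794096 -0.01752981  0.19267015] [-2.87408748  4.24775249  8.84900739] [ 1.50832572  1.12189311 -0.05392749]
scene 161 ((594.921630859375, -11.592672348022461), (23.92190933227539, 44.65154266357422), 25.160106658935547)
side 72 ((580.521240234375, -8.085882186889648), (36.86055374145508, 16.213891983032227), 71.24922943115234)
```

The tool has turned 1.38 rad, so the screw is at about 1.2 allowing for play. I'll back off within the play and lift out, then look.

Emit:
{"method": "play_rows", "body": {"commands": [[[0,0,0.002,0,0,-0.06,1],[0,0,0.003,0,0,-0.12,1],[0,0,0.003,0,0,-0.12,1]]]}}

```text
time_s: 15.65
tcp_pos: [0.587, -0.0185, 0.1929]
ee_rot: [[0.952, -0.305, -0.0], [-0.305, -0.952, 0.0], [-0.0, -0.0, -1.0]]
wrist_force: [-0.0, 0.3, -1.2]
gripper_width: 0.321
```

Emit:
{"method": "play_rows", "body": {"commands": [[[0,0,0.01,0,0,0,1],[0,0,0.02,0,0,0,1],[0,0,0.05,0,0,0,1],[0,0,0.08,0,0,0,1],[0,0,0.105,0,0,0,1]]]}}

```text
time_s: 16.15
tcp_pos: [0.5874, -0.0187, 0.3009]
ee_rot: [[0.953, -0.304, 0.003], [-0.304, -0.953, 0.0], [0.002, -0.001, -1.0]]
wrist_force: [-0.1, 0.2, -0.9]
gripper_width: 0.319
```

Emit:
{"method": "play_rows", "body": {"commands": [[[0,0.04,0,0,0,-0.13,1],[-0.002,0.085,0,0,0,-0.26,1],[-0.004,0.13,0,0,0,-0.39,1],[-0.006,0.175,0,0,0,-0.52,1],[-0.008,0.21,0,0,0,-0.65,1]]]}}

```text
time_s: 16.65
tcp_pos: [0.5788, 0.1938, 0.2991]
ee_rot: [[0.571, -0.821, 0.001], [-0.821, -0.571, 0.001], [-0.0, -0.001, -1.0]]
wrist_force: [0.1, 0.1, -1.6]
gripper_width: 0.32
```

Run:
```python
from h import *
s=r.sense();print(s["tcp_pos"],s["ee_rot"].round(3).tolist(),s["wrist_force"])
A=cap("scene");B=cap("side");np.savez("scene5",**A);np.savez("side5",**B)
for c in(A,B):
    im=c["image"];hsv=cv2.cvtColor(im,cv2.COLOR_RGB2HSV);P=cloud(c)
    H,S,V=[hsv[...,i].astype(int) for i in range(3)]
    near=(abs(P[...,0]-.587)<.025)&(abs(P[...,1]+.018)<.025)&(P[...,2]<.12)
    br=(near&(H>15)&(H<36)&(S>120)&(V>110)).astype(np.uint8)
    v,u=np.nonzero(br);ins=np.zeros_like(br);cv2.fillConvexPoly(ins,cv2.convexHull(np.stack([u,v],1).astype(np.int32)),1)
    s=cv2.erode(ins,np.ones((3,3)))&(1-br);v,u=np.nonzero(s)
    q=np.array([onz(c,a,b,.096)[:2]*1000 for a,b in zip(u,v)],np.float32)
    if len(q)>3:
        l=cv2.fitLine(q,cv2.DIST_L2,0,.01,.01).ravel();print(br.sum(),len(q),"slot",np.degrees(np.arctan2(l[1],l[0])))
a=A["image"][155:215,225:295,::-1];b=B["image"][170:230,265:335,::-1]
cv2.imwrite("pics/u.png",np.hstack([cv2.resize(x,(390,334),interpolation=cv2.INTER_CUBIC) for x in(a,b)]))
```

```text
[0.57881702 0.1937572  0.29910958] [[0.571, -0.821, 0.001], [-0.821, -0.571, 0.001], [-0.0, -0.001, -1.0]] [ 0.07801703  0.13457243 -1.57345922]
70 15 slot 64.45987
```

View pics/u.png

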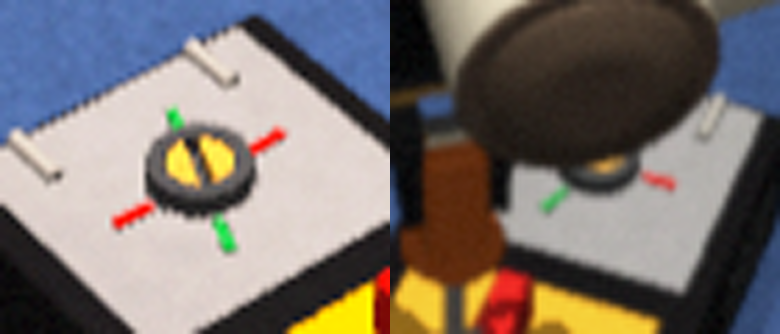

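The scene crop (left) shows the slot lying along the green marks, at crop (200,160). The side view is mostly hidden by the arm. Now I'll take the driver back to the hole at its original yaw.

Emit:
{"method": "play_rows", "body": {"commands": [[[-0.001,0.02,0,0,0,-0.14,1],[-0.002,0.045,0,0,0,-0.28,1],[-0.004,0.07,0,0,0,-0.42,1],[-0.005,0.09,0,0,0,-0.56,1],[-0.0065,0.108,0,0,0,-0.7,1]]]}}

```text
time_s: 17.25
tcp_pos: [0.5727, 0.2998, 0.2988]
ee_rot: [[-0.093, -0.996, 0.0], [-0.996, 0.093, 0.0], [-0.0, -0.0, -1.0]]
wrist_force: [0.9, -0.5, -1.8]
gripper_width: 0.321
```

Emit:
{"method": "play_rows", "body": {"commands": [[[0,0,0,0,0,-0.14,1],[0,0,0,0,0,-0.28,1],[0,0,0,0,0,-0.42,1],[0,0,0,0,0,-0.56,1],[0,0,0,0,0,-0.65,1]]]}}

```text
time_s: 17.75
tcp_pos: [0.5728, 0.2987, 0.2989]
ee_rot: [[-0.676, -0.737, 0.0], [-0.737, 0.676, 0.0], [-0.0, -0.0, -1.0]]
wrist_force: [0.3, -0.5, -1.5]
gripper_width: 0.318
```

Emit:
{"method": "play_rows", "body": {"commands": [[[0,0,-0.02,0,0,0,1],[0,0,-0.04,0,0,0,1],[0,0,-0.06,0,0,0,1],[0,0,-0.06,0,0,0,1],[0,0,-0.06,0,0,0,1]]]}}

```text
time_s: 18.25
tcp_pos: [0.5732, 0.299, 0.239]
ee_rot: [[-0.673, -0.739, 0.001], [-0.739, 0.673, -0.0], [-0.0, -0.001, -1.0]]
wrist_force: [0.0, 0.6, -1.3]
gripper_width: 0.322
```

Emit:
{"method": "play_rows", "body": {"commands": [[[-0.001,0.003,-0.005,0,0,0,1],[-0.001,0.003,-0.015,0,0,0,1],[-0.001,0.003,-0.03,0,0,0,1],[-0.001,0.003,-0.045,0,0,0,1],[-0.001,0.003,-0.06,0,0,0,1]]]}}

```text
time_s: 18.75
tcp_pos: [0.5715, 0.3025, 0.1774]
ee_rot: [[-0.673, -0.739, 0.0], [-0.739, 0.673, 0.0], [-0.0, 0.0, -1.0]]
wrist_force: [-0.2, -0.1, -2.3]
gripper_width: 0.318
```

Emit:
{"method": "play_rows", "body": {"commands": [[[0,0,-0.015,0,0,0,1],[0,0,-0.03,0,0,0,1],[0,0,-0.045,0,0,0,1],[0,0,-0.05,0,0,0,1],[0,0,-0.05,0,0,0,1]]]}}

```text
time_s: 19.25
tcp_pos: [0.5713, 0.3022, 0.1272]
ee_rot: [[-0.673, -0.739, -0.001], [-0.739, 0.673, -0.001], [0.002, 0.0, -1.0]]
wrist_force: [-0.8, 1.0, -2.3]
gripper_width: 0.317
```

Emit:
{"method": "play_rows", "body": {"commands": [[[0,0,-0.002,0,0,0,1],[0,0,-0.004,0,0,0,1],[0,0,-0.004,0,0,0,1]]]}}

```text
time_s: 19.55
tcp_pos: [0.5721, 0.3028, 0.125]
ee_rot: [[-0.673, -0.739, 0.002], [-0.739, 0.673, 0.001], [-0.002, -0.0, -1.0]]
wrist_force: [0.0, 1.0, -0.3]
gripper_width: 0.32
```

Contact came at 0.125, as expected (offset 0.1047 + 0.020). Releasing now.

Emit:
{"method": "play_rows", "body": {"commands": [[[0,0,0,0,0,0,0],[0,0,0,0,0,0,0],[0,0,0,0,0,0,0],[0,0,0,0,0,0,0],[0,0,0,0,0,0,0]]]}}

```text
time_s: 20.05
tcp_pos: [0.5717, 0.3024, 0.1241]
ee_rot: [[-0.674, -0.739, 0.0], [-0.739, 0.674, 0.0], [-0.0, -0.0, -1.0]]
wrist_force: [0.0, 0.4, -0.4]
gripper_width: 0.688
```

Emit:
{"method": "play_rows", "body": {"commands": [[[0,0,0.01,0,0,0,0],[0,0,0.03,0,0,0,0],[0,0,0.06,0,0,0,0],[0,0,0.1,0,0,0,0],[0,0,0.14,0,0,0,0]]]}}

```text
time_s: 20.55
tcp_pos: [0.5715, 0.3021, 0.2661]
ee_rot: [[-0.673, -0.739, 0.0], [-0.739, 0.673, -0.0], [0.0, -0.0, -1.0]]
wrist_force: [0.5, 1.3, 0.1]
gripper_width: 0.992
```

Emit:
{"method": "play_rows", "body": {"commands": [[[-0.02,0.04,0.03,0,0,0,0],[-0.05,0.08,0.05,0,0,0,0],[-0.09,0.11,0.06,0,0,0,0],[-0.12,0.15,0.06,0,0,0,0],[-0.15,0.18,0.06,0,0,0,0]]]}}

```text
time_s: 21.05
tcp_pos: [0.4206, 0.4836, 0.326]
ee_rot: [[-0.674, -0.739, 0.002], [-0.739, 0.674, 0.002], [-0.003, 0.0, -1.0]]
wrist_force: [-0.2, -0.4, -0.6]
gripper_width: 1.001
```

Run:
```python
from h import *
c=cap("scene");np.savez("fin",**c);save(c,"fin.png",(190,90,450,330),2.5)
def an(c):
    P=cloud(c);hsv=cv2.cvtColor(c["image"],cv2.COLOR_RGB2HSV);H,S,V=[hsv[...,i].astype(int) for i in range(3)]
    m=((H<6)|(H>174))&(S>150)&(V>80)&(P[...,2]>.124)&(P[...,2]<.14)&(abs(P[...,0]-.586)<.06)&(abs(P[...,1]-.13)<.06)
    print("handle",cv2.minAreaRect(P[m][:,:2].astype(np.float32)*1000))
    for n,hm in(("orange",(H>3)&(H<16)),("blue",(H>105)&(H<125))):
        for z in(.101,.164):
            k=hm&(S>150)&(abs(P[...,2]-z)<.004)&(abs(P[...,1]-.306)<.05)&(P[...,0]>.42)&(P[...,0]<.62)
            print(n,z,k.sum(),np.round(cv2.minEnclosingCircle(P[k][:,:2].astype(np.float32)*1000)[0],1))
an(dict(np.load("scene.npz")));an(c);print(r.sense()["wrist_force"])
```

```text
handle ((586.8010864257812, 133.2184295654297), (21.172382354736328, 65.96265411376953), 76.63939666748047)
orange 0.101 152 [572.5 301.7]
orange 0.164 82 [571.9 301.8]
blue 0.101 141 [484.1 313.2]
blue 0.164 135 [483.9 313.8]
handle ((587.6315307617188, 133.24801635742188), (66.10574340820312, 19.10210418701172), 88.13797760009766)
orange 0.101 135 [572.2 304.8]
orange 0.164 73 [572.6 304.8]
blue 0.101 143 [482.9 313.4]
blue 0.164 139 [483.  312.1]
[-0.90299485  1.1758707  -1.10601515]
```

View pics/fin.png

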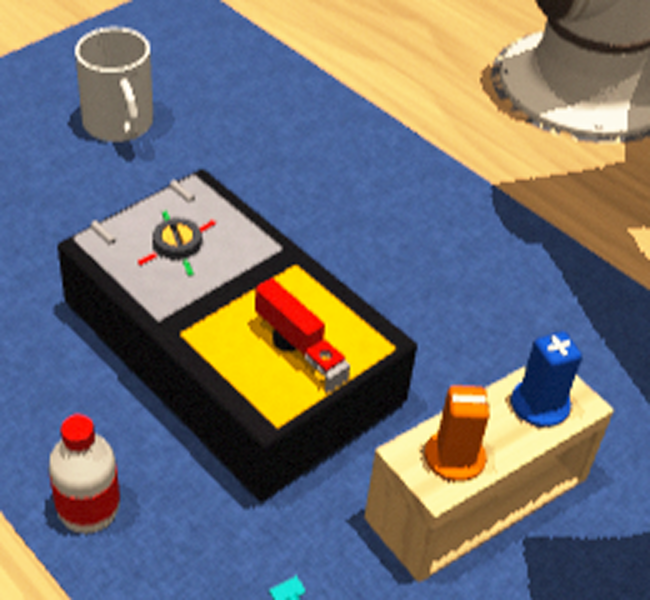

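The final crop shows the slot on the green marks at (177,238) and the handle's hole over the lug at (325,355). The orange driver stands upright in its hole at (460,435), and the mug, glue bottle and blue driver are in place. Handing in.

```bash
python3 -c "
from station import r
print(r.finish_job(), r.sense()['time_s'])"
```

```text
the job is handed in; nothing more can be done
the job is handed in; nothing more can be done
```

I swung the isolator to off and turned the screw to the green marks in one go with the orange driver. The driver is back in its rack hole, and I handed the job in at about 21 s of the 64 s allowed. The hand-in gives no verdict.

- **Isolator:** the wrist camera put the handle within 0.5° of off after I released it. The last scene view reads about 1.5° off; the two disagree slightly, but both are inside the 4.9° allowed.
- **Screw:** the slot lay along the green marks when I looked after lifting the blade out. The tool turned 1.38 rad, so I estimate the screw at about 1.2. One coarse reading from the scene camera gave 64°, or about 1.13 rad, still above the 1.08 needed.
- **Seating:** contact height and the guard's height both put the blade on the slot floor before I started turning. The tool height stayed the same to the end of the turn.
- **Orange driver:** it hangs upright, about 3 mm from where it started.
- **Other objects:** the blue driver reads within 2 mm of its start. The mug and glue bottle look unmoved in the last picture, but I did not measure them.
- **Teal look-alike:** it looked upright at the start and was lying on the bench when I looked over the rack later. I didn't plan any move near it and saw no contact force, but I did not find out why it fell.

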